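# Feed the paint-pot rack past the sprung gate of the drying chute

### The arm

A 6-joint arm with a two-finger parallel gripper is mounted at the origin on the work surface. World frame = base frame: x ahead of the robot, y to its left, z up, the work surface at z = 0. Lengths are in m, angles in rad, forces in N, time in s.
With the tool pointing down it reaches from about 0.25 to 0.775 m from the base axis. Payload 8.9 kg.
Tool frame: the origin (TCP) lies at the very end of the fingers, on their centre line; the grasp point (between the pads) lies 19 mm behind it; z points along the fingers, y is the direction in which the jaws open and shut (so a half turn about z gives the same grasp; the last joint's range is limited). The gripper opens to 85 mm and grips with 20 to 120 N. Pads are 22 mm wide; open, the fingers measure 114 mm over their backs; the gripper's body (76 mm by 85 mm) begins 54 mm behind the grasp point. The pads swing forward as they close: fully open they stand 13 mm farther back than shut.
Start: joints at [-1.284, 0.291, -0.153, 1.127, 0, 1.431], TCP at [0.217, -0.478, 0.231] pointing down, gripper open.
Joint ranges: [-2.52, 2.52], [-0.91, 1.74], [-1.3, 1.37], [-1.96, 2.02], [-1.52, 1.47], [-3.14, 3.14]. Speed limits (rad/s): [2.22, 2.22, 2.79, 3.14, 3.14, 3.14].

### API

Orientations are given as a 3x3 rotation matrix whose columns are the frame's x, y, z axes.
In Python, from workcell import bot gives the robot as it stands.
- The arm moves only by the tool servo_tool, never from a script. Its argument "commands" is a list of rows, each an object of numbers: "gripper": the opening, from -1 (shut) to 1 (fully open); "dx", "dy", "dz": the shift along the tool's x, y, z normalised to -1 to 1, where 1 is 300 mm; "wx", "wy", "wz": the turn, a rotation vector about the tool's x, y, z normalised to -1 to 1, where 1 is 180 degrees. A call has exactly 8 rows; each row is the pose to reach, as a shift and turn from the pose commanded when the call began, along the tool's axes at that moment, turning the shorter way round; what a row does not reach only later rows make up. A row lasts 1/10 s, in which the tool goes at most 50 mm and 8.59 degrees, less where a joint would pass 70% of its speed; a pose out of reach is approached as far as the arm can. A call with a number of a shift or a turn outside -1 to 1 is refused whole. A call with a gripper value outside its range is refused whole. The fingers move at their own pace and stop on an object; "squeeze" is the grip in N (left out, the last holds). Time passes only in rows, so rows that repeat a pose let the fingers close, or fill a call up. It gives the time, the measured TCP pose, the force and the opening at its end, in the units of the state.
- bot.get_obs(): the state, without advancing time (a new reading comes with each control period).
- bot.get_image(name): name is "scene" or "top" or "wrist"; returns the picture (384x512x3 uint8, red, green, blue); there is no depth.
- bot.camera_params(name): a dict with "fx", "fy", "cx", "cy" (pixels), "world_from_camera" (4x4, takes a point from camera to world coordinates). Camera axes: x right, y down, z forward; pixel columns grow to the right and rows downward; lengths in m; the calibration is good to about 2 mm. A picture is of the moment at which its call begins: read the wrist's pose just before it. camera_params takes no time and is no camera call; for the wrist camera it gives the pose at the moment of the call.
- bot.close_job(): hands the job in, once; it reports no verdict.
The state is a dict: "t": time; "joint_positions": joint angles; "joint_velocities": joint speeds; "tau": joint torques, N m; "tcp_pos": TCP position; "ee_rot": TCP orientation; "force": force on the tool from outside, world axes, zero at the start; "ft_torque": the same for the moment, N m; "opening": finger opening in m.
Only numpy, scipy, OpenCV 4.12 (cv2) and the standard library are available. Lean on these libraries where they do the work, as an engineer would, in place of code of your own. Each camera call takes 0.05 s, during which the arm holds its last target. There are 200 camera calls.

### The job

Load the small wooden rack of paint pots into the drying bay: with one fingertip press the gate's long pedal right down and keep it down while, with the other finger, you push the rack along the chute over the lowered gate until its front rests against the end stop. Then let go so that the gate springs up behind the rack, and take the hand away. Only push: do not lift or tip the rack, do not let the gate rise under it, and leave the other things on the table where they are.

Things in the scene. Friction and masses are not known exactly. Their poses are not given: they have to be found in the camera images.
- chute: Plywood chute with low aluminium walls, fixed. Origin on the table, mid-width, at the gate; x axis along the chute in the rack's direction of travel, y axis across it to the pedal's side, z up. Floor top 32 mm above the table, x = -210 to 125 mm, entry end open. Walls 6 mm thick, inner faces at y = -38 and +38 mm, tops 52 mm above the table.
- end_stop (a point): Middle of the lower edge of the end stop's face, on the chute's floor at chute x = 102 mm. The end stop is a wooden block across the chute, 12 mm thick, its top 76 mm above the table.
- gate (a joint): Gate angle (rad): 0 = raised by its spring, chute shut; 0.30 = pressed right down to its stop, the bar below the floor. Under a rack, the bar touches it at about 0.24. Gate and pedal are one rigid piece turning about an axis along chute x at y = -52 mm, 17 mm above the table. The spring always raises it again; holding it down takes about 3 N on the pedal.
- gate_bar (a point): Top edge of the gate's steel bar (6 mm thick along the chute, in a 10 mm slot at chute x = 0), near the pedal-side wall. Raised, the bar slopes up across the chute to about 20 mm above the floor at that side.
- pedal (a point): Centre of the top of the pedal, a flat aluminium plate 46 mm wide, 8 mm thick, beside the chute from chute x = -200 to 35 mm. Raised, it leans 0.3 rad, outer side higher, this point about 82 mm above the table at chute y = 67 mm. Right down it is level, top 44 mm above the table, chute y = 58 to 104 mm. Press it anywhere along its length; a fingertip can slide along it.
- rack: Wooden rack with four lidded pots fixed in it, one piece, 90 mm long (x, along the chute), 70 mm wide, 38 mm tall, about 0.35 kg; origin at the centre of its underside. Rear and front are flat upright boards of full width and height. It stands on the chute's floor before the gate, 3 mm play each side. Against the end stop its origin is at chute x = 57 mm, its rear 12 mm past the gate's middle.
- paint_bottle: Bystander: red squeeze bottle with white cap, 54 mm wide, 140 mm tall, standing; origin at the centre of its underside.
- glue_bottle: Bystander: white squeeze bottle, 52 mm wide, 130 mm tall, standing; origin at the centre of its underside.
- water_cup: Bystander: white ceramic cup, 72 mm wide, 80 mm tall; origin at the centre of its underside.
- brush_tin: Bystander: steel tin, 74 mm wide, 100 mm tall; origin at the centre of its underside.
- pigment_jar: Bystander: small glass jar with metal lid, 48 mm wide, 60 mm tall; origin at the centre of its underside.
- tape_roll: Bystander: cardboard tape roll lying flat, 70 mm wide, 24 mm tall; origin at the centre of its underside.
- brush: Bystander: paint brush lying flat, 180 mm long; origin at the middle of its underside.

How it is judged:
On the way, in this order (a step that is already met when the one before it is completed fails the run):
1. the gate is pressed down while the rack is still before it (value of joint gate above 0.24 rad and x of rack in the frame of chute below -0.044 m), for 0.1 s.
2. the rack's front has been pushed over the lowered gate (value of joint gate above 0.24 rad and x of rack in the frame of chute between -0.03 and 0.03 m), for 0.05 s.
3. the rack has cleared the gate, still held down (value of joint gate above 0.24 rad and x of rack in the frame of chute above 0.049 m), for 0.02 s.
At the end, for the whole second after the job is handed in: The rack stands flat and still on the chute's floor beyond the gate, its front within 6 mm of the end stop, and the gate is fully up again behind it (joint below 0.03 rad) (x of rack in the frame of chute between 0.051 and 0.062 m and value of joint gate below 0.03 rad and angle between rack's own z axis and vertical below 0.05 rad and z of rack in the frame of chute below 0.036 m and linear speed of rack below 0.01 m/s); the robot touches nothing.
It fails at once if the gate rises (joint below 0.235 rad) while the rack is over it (x of rack in the frame of chute between -0.04 and 0.044 m and value of joint gate below 0.235 rad).
It fails at once if the rack is lifted more than 10 mm off the chute's floor (z of rack in the frame of chute above 0.042 m).
It fails at once if the rack is tipped by more than 0.2 rad (angle between rack's own z axis and vertical above 0.2 rad).
It fails at once if a bystander is moved more than 20 mm (distance of any of paint_bottle, glue_bottle, water_cup, brush_tin, pigment_jar, tape_roll, brush from where it was at the start of the episode above 0.02 m).
It also fails if it takes over 38 s, if anything falls off the work surface, if the arm or the gripper's body presses on something with over 40 N, if the wrist force passes 120 N, or if a joint passes its speed limit or range.

## Working session

There is one attempt and no reset: what is moved stays moved. The work goes in short steps, Python scripts to look and compute and a tool call to move; the robot and the scene stay as the last step left them, time stands still between calls to the robot, and variables do not carry over. Pictures are saved under pics/ and viewed, about 8 in all and at most 12, crops included, and the job is handed in when it is done.

Besides the shell and the picture viewer there is one more tool, called after "Emit:" by a JSON object that holds its "fn" and its "kwargs", one argument or row to a line. servo_tool: Moves the arm, as the interface text tells. Scaled input: -1 to 1 covers 300 mm each way for a shift and 180 degrees each way for a turn. Its arguments: {"type":"object","properties":{"commands":{"type":"array","items":{"type":"object","properties":{"gripper":{"type":"number"},"dx":{"type":"number"},"dy":{"type":"number"},"dz":{"type":"number"},"wx":{"type":"number"},"wy":{"type":"number"},"wz":{"type":"number"}}}},"squeeze":{"type":"number"}},"required":["commands"]}

```bash
ls; mkdir -p pics
python3 - <<'E'
from workcell import bot
import cv2,numpy as np,pickle
d={}
for n in("scene","top"):
    im=bot.get_image(n);d[n]=(im,bot.camera_params(n));cv2.imwrite(f"pics/{n}0.png",im[:,:,::-1])
    p=d[n][1];print(n,p["fx"],p["fy"],p["cx"],p["cy"]);print(np.round(p["world_from_camera"],4))
pickle.dump(d,open("d.pkl","wb"))
o=bot.get_obs();print(o["t"],o["tcp_pos"],o["ee_rot"],o["opening"])
E
```

```text
pics
scene 411.2484350130249 411.2484350130249 254.71436581366046 191.68973575458057
[[-0.2842  0.6793 -0.6765  1.1567]
 [ 0.9588  0.199  -0.2029  0.1446]
 [-0.0032 -0.7063 -0.7079  0.6905]
 [ 0.      0.      0.      1.    ]]
top 436.0570246442546 436.0570246442546 256.1301208147804 191.3862518830402
[[ 3.800e-03 -9.821e-01  1.883e-01  4.319e-01]
 [-9.997e-01  6.000e-04  2.290e-02 -4.480e-02]
 [-2.260e-02 -1.884e-01 -9.818e-01  9.140e-01]
 [ 0.000e+00  0.000e+00  0.000e+00  1.000e+00]]
0.1 [ 0.21674453 -0.47772934  0.23078181] [[ 9.10702160e-01  4.13063495e-01 -3.53438476e-04]
 [ 4.13063616e-01 -9.10701433e-01  1.16164194e-03]
 [ 1.57954954e-04 -1.20390240e-03 -9.99999263e-01]] 0.08515304181466972
```

View pics/top0.png

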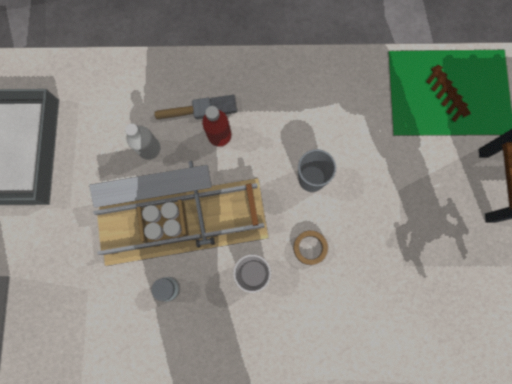

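View pics/scene0.png

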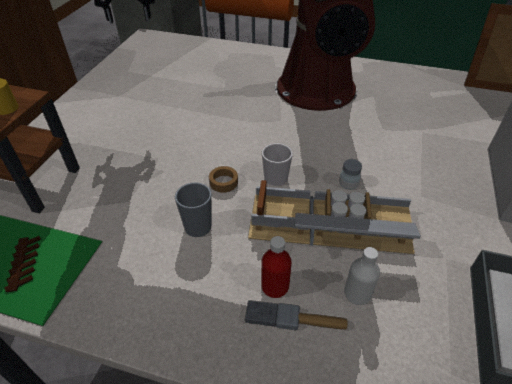

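Run:
```python
import cv2
im=cv2.imread("pics/top0.png")[155:270,85:275]
cv2.imwrite("pics/top0c.png",cv2.resize(im,None,fx=4.2,fy=4.2,interpolation=cv2.INTER_CUBIC))
im=cv2.imread("pics/scene0.png")[155:265,240:425]
cv2.imwrite("pics/sc0c.png",cv2.resize(im,None,fx=4.2,fy=4.2,interpolation=cv2.INTER_CUBIC))
```

```text
(no output)
```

View pics/top0c.png

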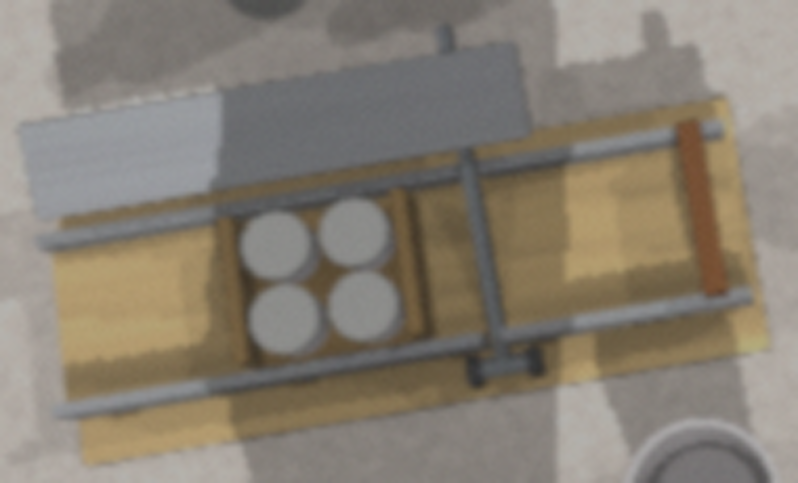

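View pics/sc0c.png

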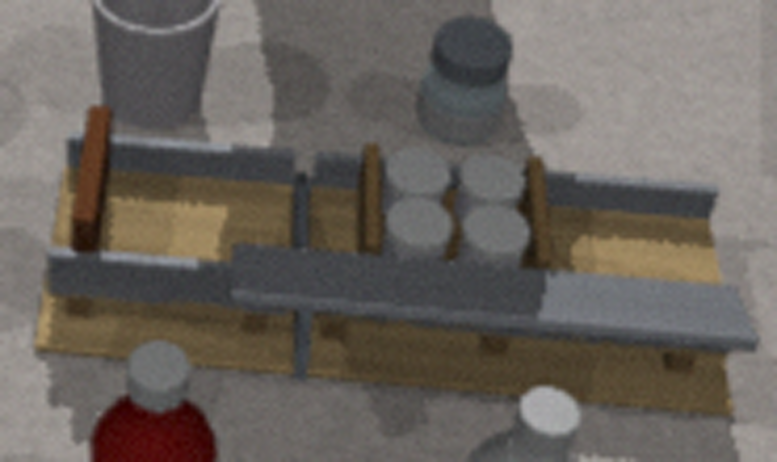

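```bash
cat > h.py <<'E'
import numpy as np,pickle
d=pickle.load(open("d.pkl","rb"))
def ray(u,v,z,P):
    T=P["world_from_camera"];r=T[:3,:3]@[(u-P["cx"])/P["fx"],(v-P["cy"])/P["fy"],1];o=T[:3,3]
    return (o+r*(z-o[2])/r[2])
def crop(x,y,z,n="top"):
    ox,oy=(85,155) if n=="top" else (240,155)
    return ray((x+.5)/4.2-.5+ox,(y+.5)/4.2-.5+oy,z,d[n][1])
E
python3 - <<'E'
from h import *
W=np.array([crop(42,243,.052),crop(720,130,.052),crop(58,411,.052),crop(748,296,.052)])[:,:2]
C=np.array([[-210,41],[125,41],[-210,-41],[125,-41]])/1000
def fit(W,C):
    mc,mw=C.mean(0),W.mean(0);a=C-mc;b=W-mw
    th=np.arctan2((a[:,0]*b[:,1]-a[:,1]*b[:,0]).sum(),(a*b).sum())
    R=np.array([[np.cos(th),-np.sin(th)],[np.sin(th),np.cos(th)]]);return th,R,mw-R@mc
th,R,t=fit(W,C);print(th,np.degrees(th),t);print(1000*(W-(C@R.T+t)))
S=np.array([crop(67,140,.052,"scene"),crop(50,255,.052,"scene"),crop(717,187,.052,"scene")])[:,:2]
f=lambda p:np.round(1000*(R.T@(p[:2]-t)),1)
print("scene wall", [f(s) for s in S])
for nm,x,y,z in[("rackrearT",218,222,.07),("rackrearB",243,364,.07),("rackfrT",408,190,.07),("rackfrB",430,335,.07),("stopL",678,122,.076),("stopL2",706,295,.076),("gatebar",468,150,.052),("pedal",20,125,.0888),("ped",518,43,.0888),("pin",40,215,.075),("pinR",532,133,.075)]:print(nm,f(crop(x,y,z)))
for nm,x,y,z in[("s rackrear",538,158,.07),("s front",370,145,.07),("stop",88,108,.076),("stop2",97,108,.076)]:print(nm,f(crop(x,y,z,"scene")))
T0=d["top"][1]
for nm,u,v,z in[("paint",212,112,.14),("glue",132,130,.13),("cup",252,268,.08),("tin",316,165,.1),("jar",164,287,.06)]:p=ray(u,v,z,T0);print(nm,p,f(p))
np.savez("fit.npz",R=R,t=t,th=th)
E
```

```text
-1.4034488913012089 -80.4116982338739 [0.54885018 0.08917751]
[[-0.06472617 -2.90110986]
 [-0.89239617  2.76490025]
 [ 1.02668748 -2.75650481]
 [-0.06956514  2.89271442]]
scene wall [array([125. , -35.4]), array([123.7,  45.9]), array([-209.6,  -40.4])]
rackrearT [-117.4   32.8]
rackrearB [-113.4  -35.1]
rackfrT [-27.2  33. ]
rackfrB [-26.  -36.1]
stopL [103.1  42.7]
stopL2 [102.9 -39.6]
gatebar [ 1.  51.2]
pedal [-198.5   89.8]
ped [35.7 89.5]
pin [-198.3   49. ]
pinR [34.7 49.2]
s rackrear [-115.5  -32.4]
s front [-31.2 -31.8]
stop [114.1 -35.9]
stop2 [109.5 -36.5]
paint [0.73221109 0.05671268 0.14      ] [ 62.6 175.4]
glue [0.70086121 0.20919522 0.13      ] [-93.  169.9]
cup [ 0.4448501  -0.01811729  0.08      ] [  88.5 -120.4]
tin [ 0.63949957 -0.14044896  0.1       ] [241.5  51.1]
jar [0.4085874  0.15163962 0.06      ] [ -85.  -127.9]
```

Emit:
{"fn": "servo_tool", "kwargs": {
  "commands": [
    {"dx":1,"dy":-0.83,"wz":-0.2,"gripper":1},
    {"dx":1,"dy":-0.83,"wz":-0.2,"gripper":1},
    {"dx":1,"dy":-0.83,"wz":-0.2,"gripper":1},
    {"dx":1,"dy":-0.83,"wz":-0.2,"gripper":1},
    {"dx":1,"dy":-0.83,"wz":-0.2,"gripper":1},
    {"dx":1,"dy":-0.83,"wz":-0.2,"gripper":1},
    {"dx":1,"dy":-0.83,"wz":-0.2,"gripper":1},
    {"dx":1,"dy":-0.83,"wz":-0.2,"gripper":1}
  ]
}}

```text
validation failed for argument at $.co...
```

```bash
cat > go.py <<'E'
# usage: go.py x y z (mm, chute frame): scaled move to put TCP there, jaw along chute y, tool down
import sys,numpy as np
from scipy.spatial.transform import Rotation as Ro
from workcell import bot
F=np.load("fit.npz");R,t=F["R"],F["t"];o=bot.get_obs()
E=o["ee_rot"];p=o["tcp_pos"]
print("t",round(o["t"],2),"chute",np.round(1000*np.r_[R.T@(p[:2]-t),p[2]],1),"F",np.round(o["force"],1),"M",np.round(o["ft_torque"],2),"op",round(o["opening"],4),"j",np.round(o["joint_positions"],2))
y=np.r_[R[:,1],0];z=np.array([0,0,-1.]);Rt=np.c_[np.cross(y,z),y,z]
if len(sys.argv)>3:
    c=np.array(sys.argv[1:4],float)/1000
    w=np.r_[R@c[:2]+t,c[2]]
    print("d",np.round(E.T@(w-p)/.3,3),"w",np.round(Ro.from_matrix(E.T@Rt).as_rotvec()/np.pi,3))
E
python3 go.py -140 37 190
```

```text
t 0.1 chute [ 503.7 -421.9  230.8] F [-0.3  0.  -0. ] M [ 0.03  0.05 -0.04] op 0.0852 j [-1.28  0.29 -0.15  1.13 -0.    1.43]
d [ 2.027 -1.683  0.138] w [-0.    -0.    -0.418]
```

Emit:
{"fn": "servo_tool", "kwargs": {
  "commands": [
    {"dx":1,"dy":-0.83,"dz":0,"wx":0,"wy":0,"wz":-0.2,"gripper":1},
    {"dx":1,"dy":-0.83,"dz":0,"wx":0,"wy":0,"wz":-0.2,"gripper":1},
    {"dx":1,"dy":-0.83,"dz":0,"wx":0,"wy":0,"wz":-0.2,"gripper":1},
    {"dx":1,"dy":-0.83,"dz":0,"wx":0,"wy":0,"wz":-0.2,"gripper":1},
    {"dx":1,"dy":-0.83,"dz":0,"wx":0,"wy":0,"wz":-0.2,"gripper":1},
    {"dx":1,"dy":-0.83,"dz":0,"wx":0,"wy":0,"wz":-0.2,"gripper":1},
    {"dx":1,"dy":-0.83,"dz":0,"wx":0,"wy":0,"wz":-0.2,"gripper":1},
    {"dx":1,"dy":-0.83,"dz":0,"wx":0,"wy":0,"wz":-0.2,"gripper":1}
  ]
}}

```text
t: 0.9
tcp_pos: [0.3876, -0.125, 0.2313]
ee_rot: [[0.493, 0.87, 0.0], [0.87, -0.493, 0.0], [0.0, -0.0, -1.0]]
force: [0.9, 0.0, 0.3]
opening: 0.0855
```

```bash
python3 go.py -140 37 190
```

```text
t 0.9 chute [ 184.3 -194.7  231.3] F [0.9 0.  0.3] M [-0.05  0.   -0.03] op 0.0855 j [-0.49  0.07 -0.43  1.07  0.    1.59]
d [ 1.326 -0.084  0.138] w [ 0.    -0.    -0.218]
```

Emit:
{"fn": "servo_tool", "kwargs": {
  "commands": [
    {"dx":1,"dy":-0.06,"dz":0,"wx":0,"wy":0,"wz":-0.218,"gripper":1},
    {"dx":1,"dy":-0.06,"dz":0,"wx":0,"wy":0,"wz":-0.218,"gripper":1},
    {"dx":1,"dy":-0.06,"dz":0,"wx":0,"wy":0,"wz":-0.218,"gripper":1},
    {"dx":1,"dy":-0.06,"dz":0,"wx":0,"wy":0,"wz":-0.218,"gripper":1},
    {"dx":1,"dy":-0.06,"dz":0,"wx":0,"wy":0,"wz":-0.218,"gripper":1},
    {"dx":1,"dy":-0.06,"dz":0,"wx":0,"wy":0,"wz":-0.218,"gripper":1},
    {"dx":1,"dy":-0.06,"dz":0,"wx":0,"wy":0,"wz":-0.218,"gripper":1},
    {"dx":1,"dy":-0.06,"dz":0,"wx":0,"wy":0,"wz":-0.218,"gripper":1}
  ]
}}

```text
t: 1.7
tcp_pos: [0.5195, 0.1432, 0.2305]
ee_rot: [[-0.17, 0.986, -0.001], [0.986, 0.17, -0.0], [-0.0, -0.002, -1.0]]
force: [-0.2, 0.0, -0.3]
opening: 0.0853
```

```bash
python3 go.py -140 37 150
```

```text
t 1.7 chute [-58.2 -20.  230.5] F [-0.2  0.  -0.3] M [0.02 0.01 0.01] op 0.0853 j [ 0.13  0.32 -0.12  1.14 -0.    1.53]
d [0.272 0.191 0.268] w [-0.     0.     0.001]
```

Emit:
{"fn": "servo_tool", "kwargs": {
  "commands": [
    {"dx":0.272,"dy":0.191,"dz":0.1,"wx":0,"wy":0,"wz":0.001,"gripper":1},
    {"dx":0.272,"dy":0.191,"dz":0.2,"wx":0,"wy":0,"wz":0.001,"gripper":1},
    {"dx":0.272,"dy":0.191,"dz":0.268,"wx":0,"wy":0,"wz":0.001,"gripper":1},
    {"dx":0.272,"dy":0.191,"dz":0.268,"wx":0,"wy":0,"wz":0.001,"gripper":1},
    {"dx":0.272,"dy":0.191,"dz":0.268,"wx":0,"wy":0,"wz":0.001,"gripper":1},
    {"dx":0.272,"dy":0.191,"dz":0.268,"wx":0,"wy":0,"wz":0.001,"gripper":1},
    {"dx":0.272,"dy":0.191,"dz":0.268,"wx":0,"wy":0,"wz":0.001,"gripper":1},
    {"dx":0.272,"dy":0.191,"dz":0.268,"wx":0,"wy":0,"wz":0.001,"gripper":1}
  ]
}}

```text
t: 2.5
tcp_pos: [0.5632, 0.2317, 0.1524]
ee_rot: [[-0.163, 0.987, 0.002], [0.987, 0.163, 0.0], [0.0, 0.002, -1.0]]
force: [0.3, -0.3, 0.2]
opening: 0.0854
```

```bash
python3 go.py -140 37 100
python3 - <<'E'
from workcell import bot
import cv2
a=bot.get_image("top")[110:270,70:275];b=bot.get_image("wrist")
cv2.imwrite("pics/t1.png",cv2.hconcat([cv2.resize(a,(400,312),interpolation=cv2.INTER_CUBIC),cv2.resize(b,(400,312))])[:,:,::-1])
E
```

```text
t 2.5 chute [-138.2   37.9  152.4] F [ 0.3 -0.3  0.2] M [0.03 0.02 0.03] op 0.0854 j [ 0.27  0.5  -0.05  1.02 -0.    1.68]
d [ 0.006 -0.003  0.175] w [ 0.001 -0.    -0.001]
```

View pics/t1.png

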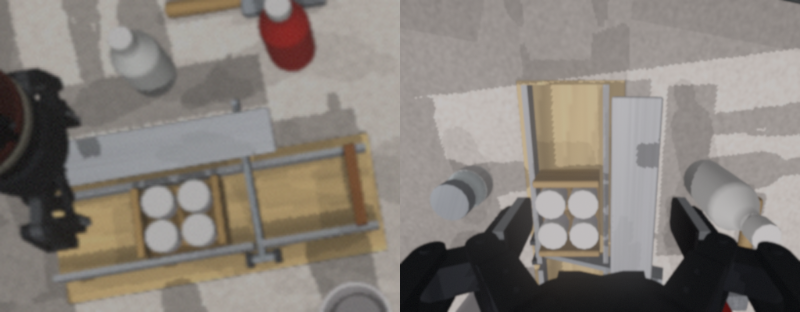

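Emit:
{"fn": "servo_tool", "kwargs": {
  "commands": [
    {"dx":0.006,"dy":-0.003,"dz":0.1,"wx":0,"wy":0,"wz":0,"gripper":1},
    {"dx":0.006,"dy":-0.003,"dz":0.175,"wx":0,"wy":0,"wz":0,"gripper":1},
    {"dx":0.006,"dy":-0.003,"dz":0.2,"wx":0,"wy":0,"wz":0,"gripper":1},
    {"dx":0.006,"dy":-0.003,"dz":0.225,"wx":0,"wy":0,"wz":0,"gripper":1},
    {"dx":0.006,"dy":-0.003,"dz":0.25,"wx":0,"wy":0,"wz":0,"gripper":1},
    {"dx":0.006,"dy":-0.003,"dz":0.275,"wx":0,"wy":0,"wz":0,"gripper":1},
    {"dx":0.006,"dy":-0.003,"dz":0.3,"wx":0,"wy":0,"wz":0,"gripper":1},
    {"dx":0.006,"dy":-0.003,"dz":0.3,"wx":0,"wy":0,"wz":0,"gripper":1}
  ]
}}

```text
t: 3.4
tcp_pos: [0.5613, 0.2339, 0.0603]
ee_rot: [[-0.164, 0.986, -0.0], [0.986, 0.164, -0.0], [-0.0, -0.001, -1.0]]
force: [1.0, -0.4, 1.4]
opening: 0.0853
```

```bash
python3 go.py -140 37 45;python3 - <<'E'
from workcell import bot
import cv2
a=bot.get_image("scene")[130:290,230:435];b=bot.get_image("wrist")
cv2.imwrite("pics/t2.png",cv2.hconcat([cv2.resize(a,(400,312),interpolation=cv2.INTER_CUBIC),cv2.resize(b,(400,312))])[:,:,::-1])
E
```

```text
t 3.4 chute [-140.6   36.3   60.3] F [ 1.  -0.4  1.4] M [0.01 0.01 0.02] op 0.0853 j [ 0.27  0.58 -0.17  0.82  0.    1.68]
d [-0.002  0.002  0.051] w [-0.     0.    -0.001]
```

View pics/t2.png

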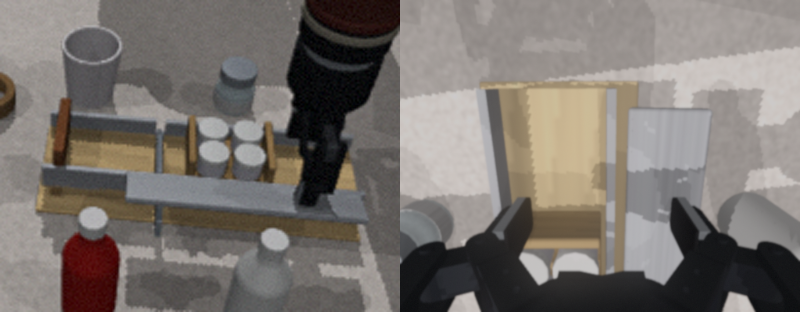

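Emit:
{"fn": "servo_tool", "kwargs": {
  "commands": [
    {"dx":-0.002,"dy":0.002,"dz":0.01,"wx":0,"wy":0,"wz":0,"gripper":1},
    {"dx":-0.002,"dy":0.002,"dz":0.02,"wx":0,"wy":0,"wz":0,"gripper":1},
    {"dx":-0.002,"dy":0.002,"dz":0.03,"wx":0,"wy":0,"wz":0,"gripper":1},
    {"dx":-0.002,"dy":0.002,"dz":0.04,"wx":0,"wy":0,"wz":0,"gripper":1},
    {"dx":-0.002,"dy":0.002,"dz":0.05,"wx":0,"wy":0,"wz":0,"gripper":1},
    {"dx":-0.002,"dy":0.002,"dz":0.06,"wx":0,"wy":0,"wz":0,"gripper":1},
    {"dx":-0.002,"dy":0.002,"dz":0.067,"wx":0,"wy":0,"wz":0,"gripper":1},
    {"dx":-0.002,"dy":0.002,"dz":0.067,"wx":0,"wy":0,"wz":0,"gripper":1}
  ]
}}

```text
t: 4.3
tcp_pos: [0.562, 0.2334, 0.0405]
ee_rot: [[-0.164, 0.986, -0.0], [0.986, 0.164, -0.0], [-0.0, -0.0, -1.0]]
force: [1.2, -0.9, 1.5]
opening: 0.0854
```

```bash
python3 go.py -140 37 34
```

```text
t 4.3 chute [-140.    37.    40.5] F [ 1.2 -0.9  1.5] M [ 0.08 -0.24 -0.01] op 0.0854 j [ 0.27  0.61 -0.19  0.78 -0.    1.68]
d [-0.     0.     0.022] w [-0.     0.    -0.001]
```

Emit:
{"fn": "servo_tool", "kwargs": {
  "commands": [
    {"dx":0,"dy":0,"dz":0.006,"wx":0,"wy":0,"wz":0,"gripper":1},
    {"dx":0,"dy":0,"dz":0.012,"wx":0,"wy":0,"wz":0,"gripper":1},
    {"dx":0,"dy":0,"dz":0.018,"wx":0,"wy":0,"wz":0,"gripper":1},
    {"dx":0,"dy":0,"dz":0.024,"wx":0,"wy":0,"wz":0,"gripper":1},
    {"dx":0,"dy":0,"dz":0.03,"wx":0,"wy":0,"wz":0,"gripper":1},
    {"dx":0,"dy":0,"dz":0.033,"wx":0,"wy":0,"wz":0,"gripper":1},
    {"dx":0,"dy":0,"dz":0.033,"wx":0,"wy":0,"wz":0,"gripper":1},
    {"dx":0,"dy":0,"dz":0.033,"wx":0,"wy":0,"wz":0,"gripper":1}
  ]
}}

```text
t: 5.1
tcp_pos: [0.5621, 0.2335, 0.0309]
ee_rot: [[-0.164, 0.986, -0.0], [0.986, 0.164, -0.0], [-0.0, -0.0, -1.0]]
force: [1.2, 0.4, 3.2]
opening: 0.0853
```

```bash
python3 go.py -140 37 28
```

```text
t 5.1 chute [-140.1   37.1   30.9] F [1.2 0.4 3.2] M [ 0.14 -0.48  0.03] op 0.0853 j [ 0.27  0.62 -0.19  0.76  0.    1.68]
d [-0.   -0.    0.01] w [-0.     0.    -0.001]
```

Emit:
{"fn": "servo_tool", "kwargs": {
  "commands": [
    {"dx":0,"dy":0,"dz":0.003,"wx":0,"wy":0,"wz":0,"gripper":1},
    {"dx":0,"dy":0,"dz":0.006,"wx":0,"wy":0,"wz":0,"gripper":1},
    {"dx":0,"dy":0,"dz":0.008,"wx":0,"wy":0,"wz":0,"gripper":1},
    {"dx":0,"dy":0,"dz":0.01,"wx":0,"wy":0,"wz":0,"gripper":1},
    {"dx":0,"dy":0,"dz":0.01,"wx":0,"wy":0,"wz":0,"gripper":1},
    {"dx":0,"dy":0,"dz":0.01,"wx":0,"wy":0,"wz":0,"gripper":1},
    {"dx":0,"dy":0,"dz":0.01,"wx":0,"wy":0,"wz":0,"gripper":1},
    {"dx":0,"dy":0,"dz":0.01,"wx":0,"wy":0,"wz":0,"gripper":1}
  ]
}}

```text
t: 5.9
tcp_pos: [0.5625, 0.2335, 0.0294]
ee_rot: [[-0.164, 0.986, 0.001], [0.986, 0.164, 0.0], [-0.0, 0.001, -1.0]]
force: [-4.2, -1.0, 18.4]
opening: 0.0852
```

```bash
python3 go.py -140 37 26;python3 - <<'E'
from workcell import bot
import cv2
a=bot.get_image("scene")[130:290,230:435];b=bot.get_image("top")[150:270,80:275]
cv2.imwrite("pics/t3.png",cv2.hconcat([cv2.resize(a,(400,312),interpolation=cv2.INTER_CUBIC),cv2.resize(b,(400,312))])[:,:,::-1])
E
```

```text
t 5.9 chute [-140.1   37.5   29.4] F [-4.2 -1.  18.4] M [-0.21  0.01 -0.06] op 0.0852 j [ 0.27  0.62 -0.2   0.75 -0.    1.68]
d [-0.    -0.002  0.011] w [ 0.     0.    -0.001]
```

View pics/t3.png

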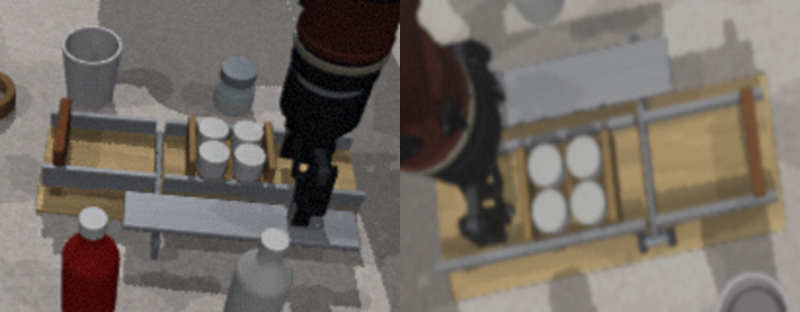

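Emit:
{"fn": "servo_tool", "kwargs": {
  "commands": [
    {"dx":-0.02,"dy":0,"dz":0,"wx":0,"wy":0,"wz":0,"gripper":1},
    {"dx":-0.04,"dy":0,"dz":0,"wx":0,"wy":0,"wz":0,"gripper":1},
    {"dx":-0.06,"dy":0,"dz":0,"wx":0,"wy":0,"wz":0,"gripper":1},
    {"dx":-0.08,"dy":0,"dz":0,"wx":0,"wy":0,"wz":0,"gripper":1},
    {"dx":-0.1,"dy":0,"dz":0,"wx":0,"wy":0,"wz":0,"gripper":1},
    {"dx":-0.12,"dy":0,"dz":0,"wx":0,"wy":0,"wz":0,"gripper":1},
    {"dx":-0.13,"dy":0,"dz":0,"wx":0,"wy":0,"wz":0,"gripper":1},
    {"dx":-0.13,"dy":0,"dz":0,"wx":0,"wy":0,"wz":0,"gripper":1}
  ]
}}

```text
t: 6.8
tcp_pos: [0.5696, 0.1972, 0.0296]
ee_rot: [[-0.166, 0.986, 0.003], [0.986, 0.166, 0.005], [0.004, 0.003, -1.0]]
force: [-2.6, 9.0, 15.5]
opening: 0.0853
```

```bash
python3 go.py 1 37 28;python3 - <<'E'
from workcell import bot
import cv2
a=bot.get_image("scene")[130:290,230:435];b=bot.get_image("top")[150:270,80:275]
cv2.imwrite("pics/t4.png",cv2.hconcat([cv2.resize(a,(400,312),interpolation=cv2.INTER_CUBIC),cv2.resize(b,(400,312))])[:,:,::-1])
E
```

```text
t 6.8 chute [-103.1   38.5   29.6] F [-2.6  9.  15.5] M [ 1.85 -0.3   0.39] op 0.0853 j [ 0.21  0.61 -0.22  0.74  0.    1.61]
d [-0.347 -0.005  0.004] w [ 0.001 -0.001 -0.   ]
```

View pics/t4.png

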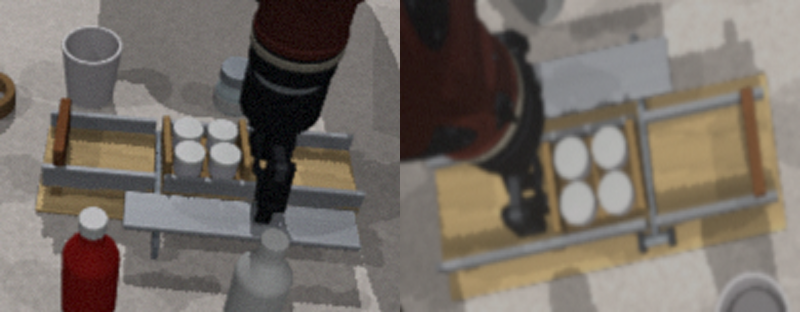

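Emit:
{"fn": "servo_tool", "kwargs": {
  "commands": [
    {"dx":-0.025,"dy":0,"dz":0,"wx":0,"wy":0,"wz":0,"gripper":1},
    {"dx":-0.05,"dy":0,"dz":0,"wx":0,"wy":0,"wz":0,"gripper":1},
    {"dx":-0.075,"dy":0,"dz":0,"wx":0,"wy":0,"wz":0,"gripper":1},
    {"dx":-0.1,"dy":0,"dz":0,"wx":0,"wy":0,"wz":0,"gripper":1},
    {"dx":-0.125,"dy":0,"dz":0,"wx":0,"wy":0,"wz":0,"gripper":1},
    {"dx":-0.15,"dy":0,"dz":0,"wx":0,"wy":0,"wz":0,"gripper":1},
    {"dx":-0.175,"dy":0,"dz":0,"wx":0,"wy":0,"wz":0,"gripper":1},
    {"dx":-0.2,"dy":0,"dz":0,"wx":0,"wy":0,"wz":0,"gripper":1}
  ]
}}

```text
t: 7.7
tcp_pos: [0.5794, 0.1385, 0.0296]
ee_rot: [[-0.167, 0.986, 0.003], [0.986, 0.167, 0.005], [0.005, 0.004, -1.0]]
force: [-1.7, 12.0, 15.8]
opening: 0.0855
```

```bash
python3 go.py 1 37 28
```

```text
t 7.7 chute [-43.6  38.4  29.6] F [-1.7 12.  15.8] M [ 2.57 -0.31  0.4 ] op 0.0855 j [ 0.11  0.6  -0.24  0.73  0.01  1.51]
d [-0.149 -0.005  0.005] w [ 0.001 -0.002  0.   ]
```

Emit:
{"fn": "servo_tool", "kwargs": {
  "commands": [
    {"dx":-0.025,"dy":0,"dz":0,"wx":0,"wy":0,"wz":0,"gripper":1},
    {"dx":-0.05,"dy":0,"dz":0,"wx":0,"wy":0,"wz":0,"gripper":1},
    {"dx":-0.075,"dy":0,"dz":0,"wx":0,"wy":0,"wz":0,"gripper":1},
    {"dx":-0.09,"dy":0,"dz":0,"wx":0,"wy":0,"wz":0,"gripper":1},
    {"dx":-0.105,"dy":0,"dz":0,"wx":0,"wy":0,"wz":0,"gripper":1},
    {"dx":-0.115,"dy":0,"dz":0,"wx":0,"wy":0,"wz":0,"gripper":1},
    {"dx":-0.125,"dy":0,"dz":0,"wx":0,"wy":0,"wz":0,"gripper":1},
    {"dx":-0.13,"dy":0,"dz":0,"wx":0,"wy":0,"wz":0,"gripper":1}
  ]
}}

```text
t: 8.5
tcp_pos: [0.5858, 0.1, 0.0296]
ee_rot: [[-0.167, 0.986, 0.003], [0.986, 0.167, 0.005], [0.005, 0.003, -1.0]]
force: [-2.5, 11.0, 16.4]
opening: 0.0856
```

```bash
python3 go.py 1 37 28;python3 - <<'E'
from workcell import bot
import cv2
a=bot.get_image("scene")[130:290,230:435];b=bot.get_image("top")[150:270,80:275]
cv2.imwrite("pics/t5.png",cv2.hconcat([cv2.resize(a,(400,312),interpolation=cv2.INTER_CUBIC),cv2.resize(b,(400,312))])[:,:,::-1])
E
```

```text
t 8.5 chute [-4.5 38.2 29.6] F [-2.5 11.  16.4] M [ 2.47 -0.39  0.37] op 0.0856 j [ 0.04  0.6  -0.24  0.73  0.01  1.45]
d [-0.018 -0.004  0.005] w [ 0.001 -0.001  0.   ]
```

View pics/t5.png

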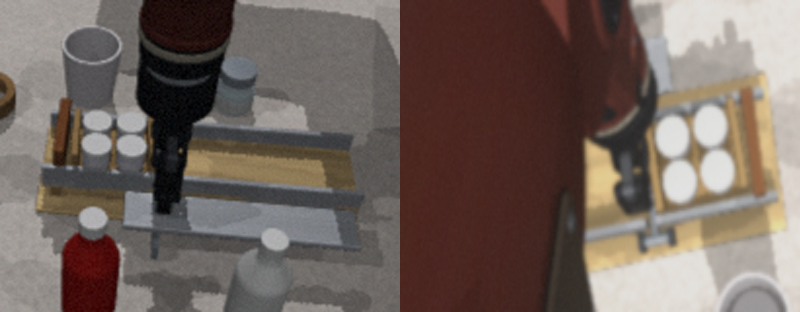

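Emit:
{"fn": "servo_tool", "kwargs": {
  "commands": [
    {"dx":-0.003,"dy":0,"dz":0,"wx":0,"wy":0,"wz":0,"gripper":1},
    {"dx":-0.006,"dy":0,"dz":0,"wx":0,"wy":0,"wz":0,"gripper":1},
    {"dx":-0.008,"dy":0,"dz":0,"wx":0,"wy":0,"wz":0,"gripper":1},
    {"dx":-0.01,"dy":0,"dz":0,"wx":0,"wy":0,"wz":0,"gripper":1},
    {"dx":-0.012,"dy":0,"dz":0,"wx":0,"wy":0,"wz":0,"gripper":1},
    {"dx":-0.014,"dy":0,"dz":0,"wx":0,"wy":0,"wz":0,"gripper":1},
    {"dx":-0.014,"dy":0,"dz":0,"wx":0,"wy":0,"wz":0,"gripper":1},
    {"dx":-0.014,"dy":0,"dz":0,"wx":0,"wy":0,"wz":0,"gripper":1}
  ]
}}

```text
t: 9.4
tcp_pos: [0.5864, 0.0962, 0.0296]
ee_rot: [[-0.167, 0.986, 0.003], [0.986, 0.167, 0.005], [0.005, 0.003, -1.0]]
force: [-2.3, 12.2, 16.8]
opening: 0.0856
```

```bash
python3 go.py 1 37 28
```

```text
t 9.4 chute [-0.7 38.2 29.6] F [-2.3 12.2 16.8] M [ 2.73 -0.4   0.48] op 0.0856 j [ 0.04  0.6  -0.24  0.73  0.01  1.44]
d [-0.006 -0.004  0.005] w [ 0.001 -0.002  0.   ]
```

Still sliding freely; 3 mm more in small steps.

Emit:
{"fn": "servo_tool", "kwargs": {
  "commands": [
    {"dx":-0.002,"dy":0,"dz":0,"wx":0,"wy":0,"wz":0,"gripper":1},
    {"dx":-0.004,"dy":0,"dz":0,"wx":0,"wy":0,"wz":0,"gripper":1},
    {"dx":-0.006,"dy":0,"dz":0,"wx":0,"wy":0,"wz":0,"gripper":1},
    {"dx":-0.008,"dy":0,"dz":0,"wx":0,"wy":0,"wz":0,"gripper":1},
    {"dx":-0.01,"dy":0,"dz":0,"wx":0,"wy":0,"wz":0,"gripper":1},
    {"dx":-0.01,"dy":0,"dz":0,"wx":0,"wy":0,"wz":0,"gripper":1},
    {"dx":-0.01,"dy":0,"dz":0,"wx":0,"wy":0,"wz":0,"gripper":1},
    {"dx":-0.01,"dy":0,"dz":0,"wx":0,"wy":0,"wz":0,"gripper":1}
  ]
}}

```text
t: 10.2
tcp_pos: [0.5865, 0.0958, 0.0296]
ee_rot: [[-0.168, 0.986, 0.002], [0.986, 0.168, 0.01], [0.01, 0.004, -1.0]]
force: [-3.5, 25.3, 17.6]
opening: 0.0857
```

```bash
python3 go.py 1 37 28
```

```text
t 10.2 chute [-0.3 38.2 29.6] F [-3.5 25.3 17.6] M [ 5.02  0.   -0.29] op 0.0857 j [ 0.03  0.6  -0.24  0.73  0.01  1.44]
d [-0.004 -0.004  0.005] w [ 0.001 -0.003  0.   ]
```

Run:
```python
from workcell import bot
import cv2
a=bot.get_image("scene")[165:245,235:335];b=bot.get_image("top")[170:250,190:275]
cv2.imwrite("pics/t6.png",cv2.hconcat([cv2.resize(a,(400,320),interpolation=cv2.INTER_CUBIC),cv2.resize(b,(340,320),interpolation=cv2.INTER_CUBIC)])[:,:,::-1])
```

```text
(no output)
```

View pics/t6.png

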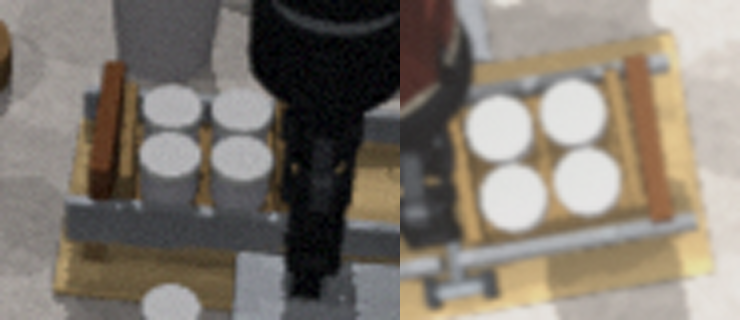

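Emit:
{"fn": "servo_tool", "kwargs": {
  "commands": [
    {"dx":0.006,"dy":0,"dz":0,"wx":0,"wy":0,"wz":0,"gripper":1},
    {"dx":0.014,"dy":0,"dz":0,"wx":0,"wy":0,"wz":0,"gripper":1},
    {"dx":0.024,"dy":0,"dz":0,"wx":0,"wy":0,"wz":0,"gripper":1},
    {"dx":0.036,"dy":0,"dz":0,"wx":0,"wy":0,"wz":0,"gripper":1},
    {"dx":0.05,"dy":0,"dz":0,"wx":0,"wy":0,"wz":0,"gripper":1},
    {"dx":0.05,"dy":0,"dz":0,"wx":0,"wy":0,"wz":0,"gripper":1},
    {"dx":0.05,"dy":0,"dz":0,"wx":0,"wy":0,"wz":0,"gripper":1},
    {"dx":0.05,"dy":0,"dz":0,"wx":0,"wy":0,"wz":0,"gripper":1}
  ]
}}

```text
t: 11.1
tcp_pos: [0.5856, 0.1036, 0.0297]
ee_rot: [[-0.163, 0.987, 0.004], [0.987, 0.163, -0.003], [-0.003, 0.004, -1.0]]
force: [1.3, -5.7, 14.9]
opening: 0.0858
```

```bash
python3 go.py -15 37 130
```

```text
t 11.1 chute [-8.1 38.6 29.7] F [ 1.3 -5.7 14.9] M [-1.32 -0.95 -0.34] op 0.0858 j [ 0.05  0.6  -0.24  0.73 -0.    1.46]
d [ 0.022 -0.004 -0.334] w [ 0.001  0.001 -0.001]
```

Emit:
{"fn": "servo_tool", "kwargs": {
  "commands": [
    {"dx":0,"dy":0,"dz":-0.03,"wx":0,"wy":0,"wz":0,"gripper":1},
    {"dx":0,"dy":0,"dz":-0.06,"wx":0,"wy":0,"wz":0,"gripper":1},
    {"dx":0,"dy":0,"dz":-0.1,"wx":0,"wy":0,"wz":0,"gripper":1},
    {"dx":0,"dy":0,"dz":-0.14,"wx":0,"wy":0,"wz":0,"gripper":1},
    {"dx":0,"dy":0,"dz":-0.2,"wx":0,"wy":0,"wz":0,"gripper":1},
    {"dx":0,"dy":0,"dz":-0.35,"wx":0,"wy":0,"wz":0,"gripper":1},
    {"dx":0,"dy":0,"dz":-0.5,"wx":0,"wy":0,"wz":0,"gripper":1},
    {"dx":0,"dy":0,"dz":-0.65,"wx":0,"wy":0,"wz":0,"gripper":1}
  ]
}}

```text
t: 11.9
tcp_pos: [0.583, 0.1053, 0.2252]
ee_rot: [[-0.165, 0.986, -0.0], [0.986, 0.165, 0.0], [0.0, -0.0, -1.0]]
force: [1.9, -0.5, 0.6]
opening: 0.0854
```

Emit:
{"fn": "servo_tool", "kwargs": {
  "commands": [
    {"dx":0.1,"dy":-0.1,"dz":0,"wx":0,"wy":0,"wz":0,"gripper":1},
    {"dx":0.25,"dy":-0.2,"dz":0,"wx":0,"wy":0,"wz":0,"gripper":1},
    {"dx":0.4,"dy":-0.3,"dz":0,"wx":0,"wy":0,"wz":0,"gripper":1},
    {"dx":0.5,"dy":-0.4,"dz":0,"wx":0,"wy":0,"wz":0,"gripper":1},
    {"dx":0.6,"dy":-0.4,"dz":0,"wx":0,"wy":0,"wz":0,"gripper":1},
    {"dx":0.7,"dy":-0.4,"dz":0,"wx":0,"wy":0,"wz":0,"gripper":1},
    {"dx":0.7,"dy":-0.4,"dz":0,"wx":0,"wy":0,"wz":0,"gripper":1},
    {"dx":0.7,"dy":-0.4,"dz":0,"wx":0,"wy":0,"wz":0,"gripper":1}
  ]
}}

```text
t: 12.7
tcp_pos: [0.4302, 0.2929, 0.2233]
ee_rot: [[-0.166, 0.986, -0.0], [0.986, 0.166, -0.0], [-0.0, -0.0, -1.0]]
force: [-0.5, -0.0, 0.2]
opening: 0.0854
```

```bash
python3 go.py
python3 - <<'E'
from workcell import bot
import cv2
a=bot.get_image("scene")[130:310,220:435];b=bot.get_image("top")[90:300,85:345]
cv2.imwrite("pics/t7.png",cv2.hconcat([cv2.resize(a,(400,335),interpolation=cv2.INTER_CUBIC),cv2.resize(b,(400,335),interpolation=cv2.INTER_CUBIC)])[:,:,::-1])
E
```

```text
t 12.7 chute [-220.7  -83.1  223.3] F [-0.5 -0.   0.2] M [ 0.02 -0.01 -0.03] op 0.0854 j [ 0.46  0.29 -0.18  1.1  -0.    1.86]
```

View pics/t7.png

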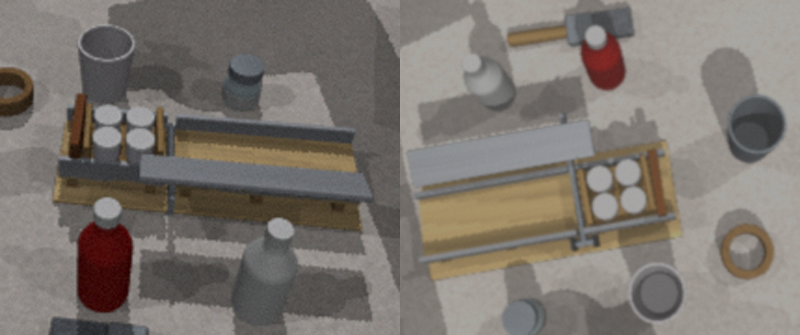

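```bash
python3 -c "
from workcell import bot
print(bot.close_job(), bot.get_obs()['t'])"
```

```text
the job is handed in; nothing more can be done
the job is handed in; nothing more can be done
```

The rack is in the drying bay against the end stop, the gate is up behind it, and I handed the job in at about 12.8 s of the 38 s allowed. No verdict came back.

I pressed the pedal to its stop with one fingertip, at about 18 N. I kept it there while the other finger pushed the rack about 129 mm along the chute. When the rack met the end stop, the push force rose from about 12 N to 25 N. I then backed off 8 mm so the finger was free of the rack, lifted straight up and moved the hand away.

- **Rack position:** the last pictures show it flat at the end stop. A rough estimate from the pots' shift puts its origin near chute x = 57 mm, the expected value. I read this from pixels by eye, so it is good to about 3 mm.
- **Gate and pedal:** both are raised again behind the rack.
- **Other things on the table:** none looks moved; this was judged by eye, not measured.
- **Robot contact:** the hand is clear, with the force reading near zero.

**Disagreement:** the chute's length measured about 1.7% short (5.6 mm) in the top view. I therefore relied on the push force, not the fit, to tell when the rack reached the stop.

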